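# Dispense one tablet from the wall dispenser into the scoop

## Robot

A 6-joint arm with a two-finger parallel gripper is mounted at the origin on the work surface. World frame = base frame: x ahead of the robot, y to its left, z up, the work surface at z = 0. Lengths are in m, angles in rad, forces in N, time in s.
With the tool pointing down it reaches from about 0.25 to 0.775 m from the base axis. Payload 4 kg.
Tool frame: the origin (TCP) lies midway between the tips of the shut fingers; the grasp point (between the pads) lies 19 mm behind it (grip_point_offset is the distance from the TCP to the grasp point, in m); z points along the fingers, y is the line along which they close (so a half turn about z gives the same grasp; the last joint's range is limited). The gripper opens to 94 mm and grips with 3 to 60 N. Pads are 16 mm wide; open, the fingers measure 119 mm over their backs; the gripper's body (75 mm by 177 mm) begins 78 mm behind the grasp point.
Start: joints at [-1.374, 0.087, 1.371, -0, 1.684, -0.103], TCP at [0.162, -0.525, 0.206] pointing down, gripper open.
Joint ranges: [-3.1, 3.1], [-0.76, 2.03], [0.27, 2.55], [-1.08, 4.22], [0.17, 2.65], [-2.57, 2.57]. Speed limits (rad/s): [2.79, 2.79, 3.14, 3.14, 3.14, 3.14].

## Interface

Orientations are given as [roll, pitch, yaw] about the fixed x, y, z axes, in that order (R = Rz(yaw) Ry(pitch) Rx(roll)).
In Python, from bench import * gives the robot as it stands.
- The arm moves only by the tool carry_out, never from a script. Its argument "commands" is a list of rows, each a list of 6 numbers: the shift along the tool's x, y, z in m, then the turn, a rotation vector about the tool's x, y, z in rad. In form: [[tx, ty, tz, rx, ry, rz], ...]. A call has exactly 5 rows; each row is the pose to reach, as a shift and turn from the pose commanded when the call began, along the tool's axes at that moment; what a row does not reach only later rows make up. A row lasts 1/10 s, in which the tool goes at most 50 mm and 8.59 degrees, less where a joint would pass 70% of its speed; a pose out of reach is approached as far as the arm can. A call with a gripper value outside its range is refused whole. "jaw" is the opening, from 0 (shut) to 1 (fully open), set as the call begins (left out, the last holds). The fingers move at their own pace and stop on an object; the grip force is fixed at half the most. Time passes only in rows, so rows that repeat a pose let the fingers close, or fill a call up. It gives the time, the measured TCP pose, the force, the opening and the grip force at its end, in the units of the state.
- get_obs(): the state, without advancing time (a new reading comes with each control period).
- snapshot(name): name is "scene" or "top" or "wrist"; returns a dict with "img" (480x640x3 uint8, red, green, blue), "range_z" (480x640 float32, m along the optical axis (not along the pixel's ray), 0 where there is no reading), "fx", "fy", "cx", "cy" (pixels), "distortion" ([k1, k2, p1, p2, k3] as OpenCV has them; the pictures are not rectified), "R" (3x3) and "t" (3): a world point X has camera coordinates R X + t. Camera axes: x right, y down, z forward; pixel columns grow to the right and rows downward; lengths in m; the calibration is good to about 2 mm. A picture is of the moment at which its call begins.
- close_job(): hands the job in; it is judged then, once.
The state is a dict: "time": time; "joint_positions": joint angles; "qvel": joint speeds; "joint_torque": joint torques, N m; "tool_pos": TCP position; "ee_rot": TCP orientation; "wrist_force": force on the tool from outside, world axes, zero at the start; "wrist_torque": the same for the moment, N m; "width": finger opening in m; "finger_force": force on a finger pad.
Only numpy, scipy, OpenCV 4.12 (cv2) and the standard library are available. Lean on these libraries where they do the work, as an engineer would, in place of code of your own. Each camera call takes 0.05 s, during which the arm holds its last target. There are 200 camera calls.

## Task

Set the grey scoop flat on the table with its pan centred under the dispenser's outlet, then squeeze the dispenser's trigger fully, just once, so that one tablet drops into the pan, and let the trigger spring back. Leave the scoop standing there with the tablet in it, and do not disturb the bottle, jar and cork block or let a second tablet out.

Things in the scene. Friction and masses are not known exactly. Their poses are not given: they have to be found in the camera images.
- station: Fixed upright light grey PVC slatwall panel, 400 wide (y -190 to +210 mm), 330 high, 18 thick, carrying a tablet dispenser on its front. Origin at table height on the panel's front face; x points into the panel (its front faces -x), y along the panel, z up. 'Station frame' below means this one. The dispenser's deck is at x -130 to 0, y -95 to 40, z 90 to 100 mm.
- hinge (a point): Point on the trigger's vertical hinge axis, 150 mm up (station x -70, y 0 mm). The lever reaches 100 mm from it, z 112 to 150 mm, 10 thick; at rest it points to station -x, splayed 0.42 rad towards -y, away from the grip. Squeezing swings it to +y till it is parallel to the grip with a 5 mm gap.
- grip (a point): Fixed white grip bar standing out from the panel; this point is on its top edge, facing the trigger pad (station x -125, y 18, z 150 mm). Bar: station x -185 to -50, y 10 to 26, z 105 to 150 mm. Free space under it. Farther along the panel (station y 58 to 205) hang fixed tools within 40 mm of the panel, under a fixed box (z 257 to 320, 56 mm deep).
- magazine (a point): Centre of the lid of the clear square tablet magazine, 36 mm square, z 112 to 175 mm (station x -70, y -75). Under it lies a white shuttle plate, z 100 to 110 mm, that turns with the trigger about the hinge and carries one tablet forward to the chute.
- outlet (a point): Centre of the open mouth of the clear square chute (42 mm outside, 36 inside), 40 mm above the table, at station x -104, y -68.5 mm; axes as the station. The chute rises to the deck; nothing lies between its mouth and the table.
- trigger (a joint): Trigger angle: 0 rad at rest, 0.42 rad fully squeezed (hard stop). The tablet drops through the chute by about 0.4. A spring returns it to 0: at 60 mm from the hinge it takes 2 N to start and 6 N to hold fully squeezed. When it is back the next tablet drops into the shuttle, so a second squeeze lets another out.
- trigger_pad (a point): Point on the middle of the trigger lever's top edge, 60 mm from the hinge, 150 mm above the table; moves with the trigger. Here lever and grip together measure about 56 mm across (along station y) at rest, 31 mm squeezed.
- tablet1: Lowest white round tablet, 24 diameter, 10 high, 10 g, at the start in the shuttle under the magazine; origin at the centre of its underside. It is the one to be dispensed.
- tablet2: Second tablet, the same, in the magazine on top of the first; it must stay in the dispenser.
- tablet3: Third tablet, the same, on top of the second; it must stay in the dispenser.
- scoop: Loose grey plastic scoop, 0.06 to 0.11 kg: square open pan 72 x 72 x 26 high (walls and floor 4 thick), flat handle bar from it along the scoop's -x (12 wide, 13 high) ending in an upright tab at x -113 to -87, 12 thick (y -6 to 6), 50 high, to pinch from above. Origin under the centre of the pan, z up.
- bottle: Bystander: closed white bottle, 60 diameter, 165 high, standing on the table; origin under its centre.
- jar: Bystander: closed glass jar with steel lid, 64 diameter, 85 high, standing on the table; origin under its centre.
- cork_block: Bystander: cork block 60 x 35 x 22 high lying on the table in front of the dispenser; origin under its centre.
Things that resemble listed ones, but are neither listed nor needed, are in the scene too. What is shaped like the scoop but orange or turquoise is not meant.

How it is judged:
By the outcome, as a careful person would: the job done as asked, in the order asked, and still so for the second after the job is handed in, with the robot touching nothing.
It also fails if it takes over 50 s, if anything falls off the work surface, if the arm or the gripper's body presses on something with over 40 N, if the wrist force passes 120 N, or if a joint passes its speed limit or range.

## Working session

There is one attempt and no reset: what is moved stays moved. The work goes in short steps, Python scripts to look and compute and a tool call to move; the robot and the scene stay as the last step left them, time stands still between calls to the robot, and variables do not carry over. Pictures are saved under pics/ and viewed, at most 10 in all, crops included, and the job is handed in when it is done.

Besides the shell and the picture viewer there is one more tool, called after "Request:" as name(argument=value, ...), one argument or row to a line, values as JSON. carry_out: Moves the arm, as the interface text tells. Its arguments: {"type":"object","properties":{"commands":{"type":"array","items":{"type":"array","items":{"type":"number"}}},"jaw":{"type":"number"}},"required":["commands"]}

```bash
mkdir -p pics
cat > h.py <<'E'
import numpy as np, cv2, pickle
from bench import *
def load(n): return pickle.load(open(f'pics/{n}.pkl','rb'))
def take(cam,n):
    s=snapshot(cam); pickle.dump(s,open(f'pics/{n}.pkl','wb')); cv2.imwrite(f'pics/{n}.png',s['img'][:,:,::-1]); return s
def K(s): return np.array([[s['fx'],0,s['cx']],[0,s['fy'],s['cy']],[0,0,1.]])
def ray(s,uv):
    p=cv2.undistortPoints(np.float64(uv).reshape(-1,1,2),K(s),np.array(s['distortion']))[:,0]
    R=np.array(s['R']);d=np.c_[p,np.ones(len(p))]@R
    return -R.T@np.array(s['t']),d
def onplane(s,uv,z):
    c,d=ray(s,uv); return c+d*((z-c[2])/d[:,2])[:,None]
def cloud(s):
    v,u=np.nonzero(s['range_z']>0); c,d=ray(s,np.c_[u,v]); return u,v,c+d*s['range_z'][v,u][:,None]
def proj(s,X):
    R=np.array(s['R']);return cv2.projectPoints(np.float64(X).reshape(-1,1,3),cv2.Rodrigues(R)[0],np.array(s['t']),K(s),np.array(s['distortion']))[0][:,0]
E
python3 - <<'E'
from h import *
a=take('scene','s1');b=take('top','t1')
for s in(a,b): print(-np.array(s['R']).T@np.array(s['t']),s['fx'])
print(get_obs())
E
```

```text
[ 1.22011251 -0.07623323  0.68339015] 444.2867424165502
[ 0.33656361 -0.03890811  1.42682636] 556.1170046145028
{'time': 0.1, 'joint_positions': array([-1.37410578e+00,  8.78740527e-02,  1.37207495e+00, -1.24577549e-05,
        1.68358906e+00, -1.03106518e-01]), 'qvel': array([-0.00076528, -0.00161142, -0.00351926,  0.00017611,  0.00059223,
       -0.00036061]), 'joint_torque': array([ 2.18428489e-03, -3.41251981e+01, -3.03301406e+01,  7.20711937e-02,
        3.04222573e-02, -9.98614610e-05]), 'tool_pos': array([ 0.16232255, -0.52499538,  0.20443935]), 'ee_rot': array([-3.13965630e+00, -1.87913221e-04,  2.99795498e-01]), 'wrist_force': array([ 0.05490888, -0.31194978,  0.24921916]), 'wrist_torque': array([-0.00280211,  0.00666041, -0.04493451]), 'finger_force': 0.0, 'width': 0.09394566209314589}
```

View pics/s1.png

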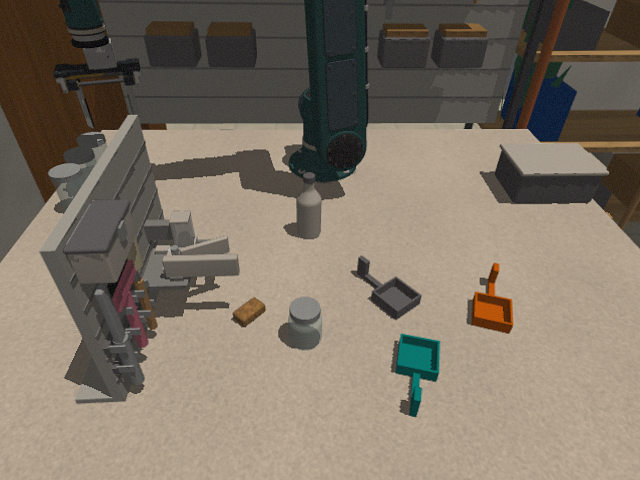

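View pics/t1.png

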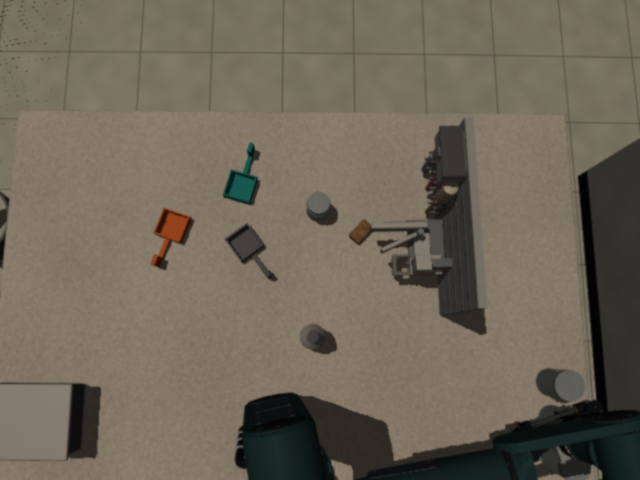

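Scene and top views: the grey scoop is at top (245,243), with its handle tab at (271,276). The turquoise one is at (240,187) and the orange one at (172,226). The grey one fits by colour. In the top view the dispenser is at (410,250), the bottle at (313,336), the jar at (318,207) and the cork at (360,232).

Run:
```python
from h import *
b=load('t1');a=load('s1')
im=np.vstack([cv2.resize(b['img'][215:290,220:300],None,fx=4,fy=4,interpolation=2)[:, :320]])
im2=cv2.resize(b['img'][190:290,340:490],None,fx=3.2,fy=3,interpolation=2)
im2=im2[:300]
cv2.imwrite('pics/c1.png',np.hstack([im,im2])[:,:,::-1])
u,v,P=cloud(b)
m=(abs(P[:,2]-.33)<.006)&(u>380)&(u<500)&(v<330)
print(m.sum(),'panel',cv2.minAreaRect(np.float32(P[m,:2])),cv2.boxPoints(cv2.minAreaRect(np.float32(P[m,:2]))))
m=(abs(P[:,2]-.15)<.006)&(u>360)&(u<450)&(v>200)&(v<300)
print('z150',m.sum(), P[m,:2].min(0),P[m,:2].max(0))
m=(abs(P[:,2]-.175)<.006)&(u>380)&(u<450)&(v>230)&(v<300)
print('z175',m.sum(), np.median(P[m],0),cv2.minAreaRect(np.float32(P[m,:2])) if m.sum()>3 else 0)
# scoop
for n,(u0,u1,v0,v1) in dict(scoop=(220,285,218,285),bottle=(298,330,320,355),jar=(303,335,188,226),cork=(345,372,217,246)).items():
    m=(u>u0)&(u<u1)&(v>v0)&(v<v1)&(P[:,2]>.008)
    z=P[m,2];print(n,m.sum(),z.max(),np.median(P[m],0),P[m].min(0),P[m].max(0))
    if n=='scoop':
        t=m&(P[:,2]>.04);print('tab',t.sum(),P[t].mean(0),cv2.minAreaRect(np.float32(P[t,:2])))
```

```text
1722 panel ((0.5968109965324402, -0.37915724515914917), (0.39648571610450745, 0.029018105939030647), 2.181607246398926) [[ 0.39815953 -0.37220523]
 [ 0.39926413 -0.4012023 ]
 [ 0.7954625  -0.38610926]
 [ 0.7943579  -0.3571122 ]]
z150 614 [ 0.49381658 -0.37307691] [ 0.66062507 -0.18691128]
z175 236 [ 0.51174256 -0.3025937   0.17307085] ((0.5114744901657104, -0.3033715486526489), (0.03573606163263321, 0.0354565791785717), 89.42623138427734)
scoop 394 0.05551041431373105 [0.55753741 0.10393739 0.02134093] [0.48952777 0.03296807 0.00801351] [0.63213434 0.1734594  0.05551041]
tab 50 [0.50247485 0.06575143 0.04758938] ((0.5030146241188049, 0.06630827486515045), (0.02480028010904789, 0.01155340950936079), 38.95149612426758)
bottle 507 0.16912905055717986 [ 0.34335218 -0.0491257   0.11429768] [ 0.31583927 -0.07757473  0.09336494] [ 0.37179561 -0.02095064  0.16912905]
jar 590 0.08961705579563572 [ 0.66340943 -0.06355646  0.0808833 ] [ 0.64028836 -0.09528097  0.00876425] [ 0.69911489 -0.03356674  0.08961706]
cork 316 0.148985494998642 [ 0.60913181 -0.17378526  0.01933094] [ 0.58177102 -0.19725022  0.00855058] [ 0.64448683 -0.14487427  0.14898549]
```

View pics/c1.png

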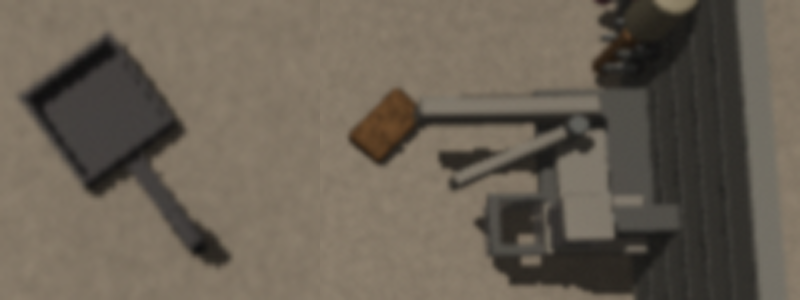

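The crop confirms the grey scoop: square pan, handle and upright tab. In the dispenser crop the cork is right by the grip's end, and the chute's square is at crop (517,222). Next I refine the station pose and the scoop pose.

Run:
```python
from h import *
b=load('t1')
g=b['img'].astype(int)
u,v,P=cloud(b)
# grip top: points z~.15, cluster
m=(abs(P[:,2]-.15)<.008)&(u>360)&(u<435)&(v>212)&(v<234)&(P[:,0]>.58)
Q=P[m,:2]
print('grip',m.sum(),cv2.fitLine(np.float32(Q),cv2.DIST_HUBER,0,.01,.01).ravel(),cv2.minAreaRect(np.float32(Q)))
m=(abs(P[:,2]-.15)<.008)&(u>375)&(u<425)&(v>228)&(v<262)&(P[:,1]>-.285)
lab=np.zeros((480,640),np.uint8);lab[v[m],u[m]]=255
n,L,st,_=cv2.connectedComponentsWithStats(lab);print('z150 comps',st[1:].tolist())
for k in range(1,n):
    if st[k,4]<25: continue
    mm=m.copy();mm[m]=L[v[m],u[m]]==k;Q=P[mm,:2]
    print(k,cv2.fitLine(np.float32(Q),cv2.DIST_HUBER,0,.01,.01).ravel(),cv2.minAreaRect(np.float32(Q)))
# panel front edge points: per row, leftmost pixel with z>.32
l=[]
for r in range(150,300):
    mm=(v==r)&(u>440)&(u<500)&(P[:,2]>.318)&(P[:,2]<.34)
    if mm.sum()>3: l.append((u[mm].min(),r,u[mm].max()))
l=np.array(l,float)
for c in(0,2):
    W=onplane(b,np.c_[l[:,c]+(-.5 if c==0 else .5),l[:,1]],.33)[:,:2]; W=W[15:-8] if c else W[(W[:,0]<.62)]
    f=cv2.fitLine(np.float32(W),cv2.DIST_HUBER,0,.01,.01).ravel();print('edge',c,len(W),np.degrees(np.arctan2(f[1],f[0])),f)
# scoop colour mask
c=g[218:285,220:285]; mx=c.max(2);dark=((mx<95)&(c.max(2)-c.min(2)<25)).astype(np.uint8)*255
n,L,st,ce=cv2.connectedComponentsWithStats(dark);k=1+st[1:,4].argmax();M=(L==k).astype(np.uint8)
print('scoop px',st[k])
pan=cv2.morphologyEx(cv2.morphologyEx(M,3,np.ones((5,5))),2,cv2.getStructuringElement(2,(17,17)))
pts=cv2.findContours(pan,0,1)[0][0][:,0]+[220,218]
R=cv2.minAreaRect(np.float32(onplane(b,pts,.020)[:,:2]));print('pan',R)
m=(u>220)&(u<285)&(v>218)&(v<285)&(P[:,2]>.019)&(P[:,2]<.034)&(P[:,0]>.53)
print('rim depth',m.sum(),cv2.minAreaRect(np.float32(P[m,:2])))
m=(u>220)&(u<285)&(v>218)&(v<285)&(P[:,2]>.044);print('tab',m.sum(),P[m].mean(0))
```

```text
grip 407 [ 0.00223227 -0.9999975   0.602074   -0.2596946 ] ((0.5969127416610718, -0.2537058889865875), (0.1336137354373932, 0.031529489904642105), 89.2757339477539)
z150 comps [[382, 233, 31, 19, 145]]
1 [ 0.43219653 -0.9017794   0.5603872  -0.24757649] ((0.560886025428772, -0.2483046054840088), (0.010143495164811611, 0.08103707432746887), 25.325321197509766)
edge 0 101 1.2564347 [ 0.99975955  0.02192717  0.51549906 -0.37045372]
edge 2 127 1.2900287 [ 0.99974656  0.02251335  0.5590349  -0.39049754]
scoop px [   5    6   53   58 1129]
pan ((0.5764720439910889, 0.1190977394580841), (0.09007029235363007, 0.07546141743659973), 37.164249420166016)
rim depth 181 ((0.5829410552978516, 0.12579764425754547), (0.07412084937095642, 0.07208836823701859), 36.716922760009766)
tab 43 [0.5033139  0.06625147 0.04839796]
```

```bash
cat >> h.py <<'E'
def plan(a,tgts):
    """a,tgts: (x,y,z,yaw_deg) commanded; prints the tool-axes shift and rz per leg"""
    a=np.array(a,float)
    for t in tgts:
        t=np.array(t,float);y=np.radians(a[3]);d=t-a;c,s=np.cos(y),np.sin(y)
        print(np.round([c*d[0]+s*d[1],s*d[0]-c*d[1],-d[2],0,0,-np.radians(d[3])],4),'->',t); a=t
E
python3 - <<'E'
from h import *
plan((.162,-.525,.206,17.18),[(.25,-.37,.28,17.2),(.36,-.16,.28,25),(.47,.0,.2,36.8),(.5033,.0663,.08,36.8),(.5033,.0663,.020,36.8)])
E
```

```text
[ 0.1299 -0.1221 -0.074   0.      0.     -0.0003] -> [ 0.25 -0.37  0.28 17.2 ]
[ 0.1672 -0.1681 -0.      0.      0.     -0.1361] -> [ 0.36 -0.16  0.28 25.  ]
[ 0.1673 -0.0985  0.08    0.      0.     -0.2059] -> [ 0.47  0.    0.2  36.8 ]
[ 0.0664 -0.0331  0.12    0.      0.     -0.    ] -> [ 0.5033  0.0663  0.08   36.8   ]
[ 0.    0.    0.06  0.    0.   -0.  ] -> [5.033e-01 6.630e-02 2.000e-02 3.680e+01]
```

Request:
carry_out(
  commands=[
    [0.02,-0.018,-0.02,0,0,0],
    [0.05,-0.047,-0.04,0,0,0],
    [0.08,-0.077,-0.06,0,0,0],
    [0.11,-0.105,-0.074,0,0,0],
    [0.13,-0.122,-0.074,0,0,0],
  ],
)

```text
time: 0.6
tool_pos: [0.2518, -0.3691, 0.2821]
ee_rot: [3.137, -0.001, 0.301]
wrist_force: [0.3, -0.4, 0.2]
width: 0.094
finger_force: 0.0
```

Request:
carry_out(
  commands=[
    [0.03,-0.03,0,0,0,-0.03],
    [0.065,-0.065,0,0,0,-0.06],
    [0.1,-0.1,0,0,0,-0.09],
    [0.135,-0.135,0,0,0,-0.12],
    [0.167,-0.168,0,0,0,-0.136],
  ],
)

```text
time: 1.1
tool_pos: [0.3609, -0.1586, 0.2792]
ee_rot: [-3.141, -0.0, 0.437]
wrist_force: [0.1, -0.4, 0.6]
width: 0.0938
finger_force: 0.0
```

Request:
carry_out(
  commands=[
    [0.035,-0.02,0.01,0,0,-0.05],
    [0.075,-0.045,0.03,0,0,-0.1],
    [0.11,-0.065,0.05,0,0,-0.15],
    [0.145,-0.085,0.07,0,0,-0.19],
    [0.167,-0.098,0.08,0,0,-0.206],
  ],
)

```text
time: 1.6
tool_pos: [0.4703, 0.0012, 0.1966]
ee_rot: [-3.138, 0.003, 0.645]
wrist_force: [-0.3, 0.0, 0.3]
width: 0.0939
finger_force: 0.0
```

Request:
carry_out(
  commands=[
    [0.02,-0.01,0.03,0,0,0],
    [0.04,-0.02,0.06,0,0,0],
    [0.06,-0.03,0.09,0,0,0],
    [0.066,-0.033,0.12,0,0,0],
    [0.066,-0.033,0.12,0,0,0],
  ],
)

```text
time: 2.1
tool_pos: [0.4997, 0.0654, 0.074]
ee_rot: [-3.135, 0.009, 0.644]
wrist_force: [-0.7, -0.0, 0.1]
width: 0.0943
finger_force: 0.0
```

Run:
```python
from h import *
o=get_obs();print(o['time'],o['tool_pos'],o['ee_rot'],o['joint_positions'])
s=take('wrist','w1');print(-np.array(s['R']).T@np.array(s['t']))
u,v,P=cloud(s);m=(P[:,2]>.04)&(P[:,2]<.056)&(np.hypot(P[:,0]-.503,P[:,1]-.066)<.035)
print(m.sum(),P[m].mean(0),cv2.minAreaRect(np.float32(P[m,:2])) if m.sum()>3 else 0)
```

```text
2.1 [0.49972645 0.06537834 0.07398626] [-3.13491414  0.009322    0.64361382] [ 1.75819910e-02  5.88308418e-02  1.66607297e+00 -5.04290877e-05
  1.42815613e+00  9.44803079e-01]
[0.55596955 0.10657157 0.25145613]
1221 [0.50307163 0.06568693 0.04830062] ((0.5019779205322266, 0.06482315808534622), (0.02648024633526802, 0.011941389180719852), 36.90251159667969)
```

View pics/w1.png

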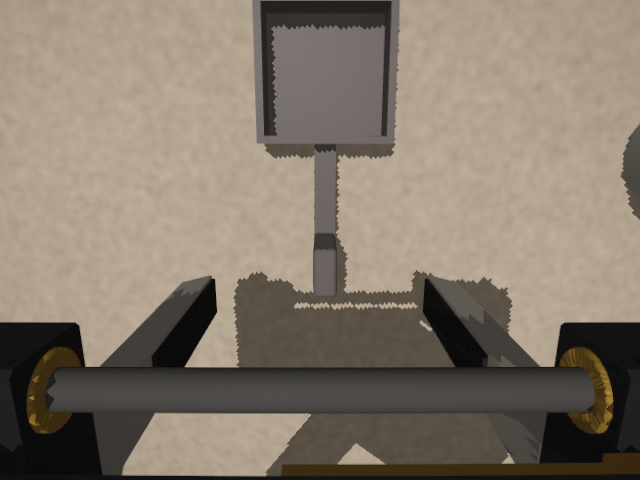

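The wrist view shows the grey scoop's tab at (325,265), centred between the fingers and square to them. I go down and grip it.

Request:
carry_out(
  commands=[
    [0.002,0,0.014,0,0,0],
    [0.002,0,0.028,0,0,0],
    [0.002,0,0.042,0,0,0],
    [0.002,0,0.054,0,0,0],
    [0.002,0,0.054,0,0,0],
  ],
)

```text
time: 2.65
tool_pos: [0.5034, 0.0655, 0.023]
ee_rot: [-3.139, 0.004, 0.641]
wrist_force: [-0.5, 0.3, 0.5]
width: 0.0937
finger_force: 0.0
```

Request:
carry_out(
  commands=[
    [0,0,0,0,0,0],
    [0,0,0,0,0,0],
    [0,0,0,0,0,0],
    [0,0,0,0,0,0],
    [0,0,0,0,0,0],
  ],
  jaw=0.05,
)

```text
time: 3.15
tool_pos: [0.5055, 0.0658, 0.0258]
ee_rot: [3.141, -0.001, 0.642]
wrist_force: [-0.2, -0.7, 0.5]
width: 0.0576
finger_force: 0.0
```

Run:
```python
from h import *
o=get_obs();print(o['time'],o['tool_pos'],o['ee_rot'],o['width'],o['finger_force'],o['wrist_force'])
# commanded pose estimate: (.5045,.0676,.026,36.8)
plan((.5049,.0675,.026,36.8),[(.5049,.0675,.146,36.8),(.482,.015,.146,-4),(.462,-.05,.146,-40),(.442,-.0995,.146,-66.2),(.442,-.0995,.034,-66.2)])
```

```text
3.15 [0.50554478 0.06576916 0.02584261] [ 3.14108957e+00 -5.65505332e-04  6.41809333e-01] 0.057647211528552005 0.0 [-0.24103417 -0.736356    0.46947337]
[ 0.    0.   -0.12  0.    0.   -0.  ] -> [ 0.5049  0.0675  0.146  36.8   ]
[-0.0498  0.0283 -0.      0.      0.      0.7121] -> [ 0.482  0.015  0.146 -4.   ]
[-0.0154  0.0662 -0.      0.      0.      0.6283] -> [  0.462  -0.05    0.146 -40.   ]
[ 0.0165  0.0508 -0.      0.      0.      0.4573] -> [  0.442   -0.0995   0.146  -66.2   ]
[ 0.    -0.     0.112  0.     0.    -0.   ] -> [ 4.42e-01 -9.95e-02  3.40e-02 -6.62e+01]
```

Request:
carry_out(
  commands=[
    [0,0,0,0,0,0],
    [0,0,0,0,0,0],
    [0,0,0,0,0,0],
    [0,0,0,0,0,0],
    [0,0,0,0,0,0],
  ],
)

```text
time: 3.65
tool_pos: [0.5053, 0.0658, 0.0254]
ee_rot: [3.142, 0.0, 0.642]
wrist_force: [0.7, -0.2, 0.4]
width: 0.0176
finger_force: 0.0
```

Request:
carry_out(
  commands=[
    [0,0,0,0,0,0],
    [0,0,0,0,0,0],
    [0,0,0,0,0,0],
    [0,0,-0.004,0,0,0],
    [0,0,-0.01,0,0,0],
  ],
)

```text
time: 4.15
tool_pos: [0.5047, 0.0657, 0.0352]
ee_rot: [-3.141, 0.001, 0.642]
wrist_force: [-0.1, 0.1, -0.2]
width: 0.0118
finger_force: 30.0
```

Request:
carry_out(
  commands=[
    [0,0,-0.02,0,0,0],
    [0,0,-0.045,0,0,0],
    [0,0,-0.075,0,0,0],
    [0,0,-0.1,0,0,0],
    [0,0,-0.11,0,0,0],
  ],
)

```text
time: 4.65
tool_pos: [0.5069, 0.0658, 0.1491]
ee_rot: [3.138, -0.005, 0.642]
wrist_force: [0.5, -0.4, -1.4]
width: 0.0117
finger_force: 30.0
```

Request:
carry_out(
  commands=[
    [-0.01,0.006,0,0,0,0.13],
    [-0.02,0.012,0,0,0,0.27],
    [-0.03,0.017,0,0,0,0.41],
    [-0.04,0.023,0,0,0,0.55],
    [-0.05,0.028,0,0,0,0.68],
  ],
)

```text
time: 5.15
tool_pos: [0.4813, 0.013, 0.1446]
ee_rot: [3.142, 0.002, -0.044]
wrist_force: [-0.9, -0.3, -0.8]
width: 0.0117
finger_force: 30.0
```

Run:
```python
from h import *
o=get_obs();print(o['time'],o['tool_pos'],o['ee_rot'],o['width'],o['finger_force'],o['wrist_force'])
yaw=36.8-np.degrees(.68);print(yaw)
plan((.4817,.0151,.146,yaw),[(.462,-.05,.146,-35),(.442,-.0995,.146,-66.2),(.442,-.0995,.034,-66.2)])
```

```text
5.15 [0.4812745  0.01300831 0.14460452] [ 3.14153646e+00  1.59524537e-03 -4.37441531e-02] 0.0116896748372225 29.99512106180191 [-0.94217154 -0.33834832 -0.84407567]
-2.161130068895986
[-0.0172  0.0658 -0.      0.      0.      0.5731] -> [  0.462  -0.05    0.146 -35.   ]
[ 0.012   0.052  -0.      0.      0.      0.5445] -> [  0.442   -0.0995   0.146  -66.2   ]
[ 0.    -0.     0.112  0.     0.    -0.   ] -> [ 4.42e-01 -9.95e-02  3.40e-02 -6.62e+01]
```

Request:
carry_out(
  commands=[
    [-0.003,0.013,0,0,0,0.12],
    [-0.007,0.026,0,0,0,0.24],
    [-0.01,0.04,0,0,0,0.36],
    [-0.014,0.053,0,0,0,0.48],
    [-0.017,0.066,0,0,0,0.573],
  ],
)

```text
time: 5.65
tool_pos: [0.4617, -0.0523, 0.1447]
ee_rot: [3.141, 0.001, -0.615]
wrist_force: [-0.7, -0.0, -0.7]
width: 0.0117
finger_force: 30.0
```

Request:
carry_out(
  commands=[
    [0.003,0.012,0,0,0,0.12],
    [0.006,0.024,0,0,0,0.24],
    [0.009,0.036,0,0,0,0.36],
    [0.012,0.048,0,0,0,0.48],
    [0.012,0.052,0,0,0,0.5445],
  ],
)

```text
time: 6.15
tool_pos: [0.4417, -0.1021, 0.1447]
ee_rot: [3.14, 0.001, -1.161]
wrist_force: [-0.4, 0.2, -0.5]
width: 0.0116
finger_force: 30.0
```

Request:
carry_out(
  commands=[
    [0,0,0,0,0,0],
    [0,0,0.01,0,0,0],
    [0,0,0.03,0,0,0],
    [0,0,0.05,0,0,0],
    [0,0,0.05,0,0,0],
  ],
)

```text
time: 6.65
tool_pos: [0.4399, -0.0999, 0.0915]
ee_rot: [3.136, 0.006, -1.154]
wrist_force: [-0.8, 0.8, -1.0]
width: 0.0118
finger_force: 30.0
```

Run:
```python
from h import *
o=get_obs();print(o['time'],o['tool_pos'],o['ee_rot'],o['width'],o['finger_force'],o['wrist_force'])
s=take('wrist','w2');a=take('scene','s2')
cv2.imwrite('pics/c2.png',np.hstack([cv2.resize(s['img'],(480,360)),cv2.resize(a['img'][150:360,130:330],(320,360))])[:,:,::-1])
```

```text
6.65 [ 0.439864   -0.09994804  0.0915173 ] [ 3.13603588  0.00556562 -1.15411392] 0.01177773329536317 29.998120665550232 [-0.80953569  0.76664427 -1.02476845]
```

View pics/c2.png

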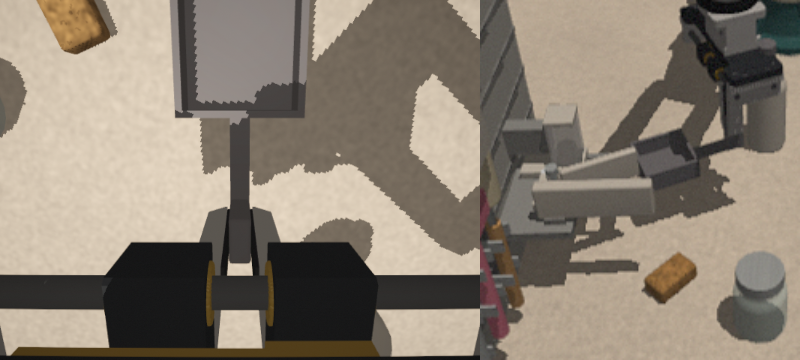

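The wrist view shows the scoop held straight, with the pan at (240,50). The scene crop shows it clear of the lever and grip, with cork, jar and bottle untouched. I lower it.

Request:
carry_out(
  commands=[
    [0,0,0.015,0,0,0],
    [0,0,0.03,0,0,0],
    [0,0,0.045,0,0,0],
    [0,0,0.058,0,0,0],
    [0,0,0.064,0,0,0],
  ],
)

```text
time: 7.25
tool_pos: [0.4424, -0.1012, 0.031]
ee_rot: [3.141, 0.0, -1.155]
wrist_force: [0.1, 0.8, 0.0]
width: 0.0119
finger_force: 30.0
```

Run:
```python
from h import *
o=get_obs();print(o['time'],o['tool_pos'],o['ee_rot'],o['width'],o['finger_force'],o['wrist_force'])
s=take('wrist','w3');t=take('top','t3')
u,v,P=cloud(s)
# pan floor/rim points in frame of TCP heading
h=np.radians(-66.2);d=np.array([np.cos(h),np.sin(h)]);n=np.array([-d[1],d[0]])
q=P[:,:2]-o['tool_pos'][:2];A=q@d;L=q@n
m=(A>.055)&(A<.14)&(abs(L)<.045)&(P[:,2]>.018)
for lo in np.arange(.055,.14,.012):
    k=m&(A>=lo)&(A<lo+.012); print(round(lo,3),k.sum(),np.round([np.median(P[k,2]),np.percentile(P[k,2],98),L[k].min(),L[k].max()],4) if k.sum()else'')
u,v,P=cloud(t);q=P[:,:2]-o['tool_pos'][:2];A=q@d;L=q@n
m=(A>.05)&(A<.15)&(abs(L)<.05)&(P[:,2]>.02)&(P[:,2]<.045)
R=cv2.minAreaRect(np.float32(P[m,:2]));print('top pan',m.sum(),R, np.percentile(P[m,2],[5,50,95]))
```

```text
7.25 [ 0.44238511 -0.10123708  0.03095888] [ 3.14123567e+00  2.60536921e-04 -1.15530015e+00] 0.01193908042938773 29.997962415218353 [0.11170381 0.82884007 0.01375216]
0.055 2083 [ 0.0303  0.0316 -0.0368  0.0356]
0.067 873 [ 0.03    0.0315 -0.0367  0.0358]
0.079 925 [ 0.0299  0.0316 -0.0368  0.0359]
0.091 964 [ 0.0299  0.0315 -0.0368  0.0358]
0.103 996 [ 0.0299  0.0315 -0.0366  0.0358]
0.115 524 [ 0.0296  0.0315 -0.0364  0.0359]
0.127 0 
0.139 0 
top pan 102 ((0.48854371905326843, -0.20687738060951233), (0.07295607775449753, 0.03767137974500656), 19.785371780395508) [0.02177197 0.02813929 0.03230033]
```

Request:
carry_out(
  commands=[
    [0.014,0,0,0,0,0],
    [0.03,0,0,0,0,0],
    [0.048,0,0,0,0,0],
    [0.066,0,0,0,0,0],
    [0.08,0,0,0,0,0],
  ],
)

```text
time: 7.85
tool_pos: [0.4757, -0.177, 0.0317]
ee_rot: [-3.141, -0.001, -1.157]
wrist_force: [0.7, 0.3, -0.8]
width: 0.0117
finger_force: 30.0
```

Request:
carry_out(
  commands=[
    [0.002,0,0,0,0,0],
    [0.004,0,0,0,0,0],
    [0.005,0,0,0,0,0],
    [0.005,0,0,0,0,0],
    [0.005,0,0,0,0,0],
  ],
)

```text
time: 8.35
tool_pos: [0.4766, -0.1786, 0.0314]
ee_rot: [3.142, 0.0, -1.155]
wrist_force: [0.2, 0.4, -0.1]
width: 0.0118
finger_force: 30.0
```

Run:
```python
from h import *
o=get_obs();print(o['time'],o['tool_pos'],o['ee_rot'],o['wrist_force'])
s=take('wrist','w4');a=take('scene','s4')
cv2.imwrite('pics/c4.png',np.hstack([cv2.resize(s['img'],(480,360)),cv2.resize(a['img'][180:330,120:280],(320,360))])[:,:,::-1])
```

```text
8.35 [ 0.47656872 -0.17859877  0.03144558] [ 3.14151336e+00  1.66768494e-04 -1.15500000e+00] [ 0.17513044  0.44050468 -0.05606537]
```

View pics/c4.png

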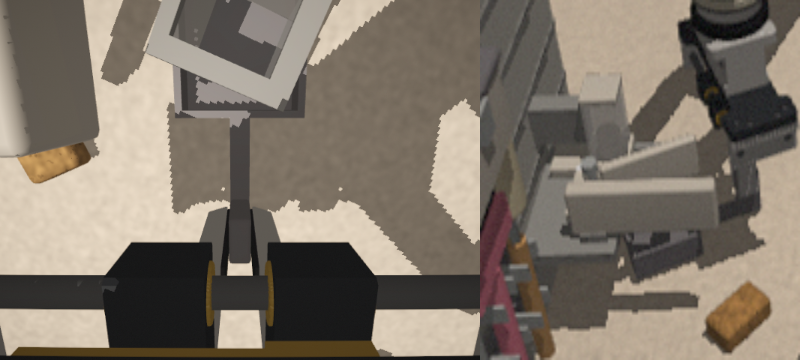

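The wrist view shows the chute's square frame at (240,45) over the pan, and the scene crop shows the pan under the deck. Next I measure the chute centre against the pan.

Run:
```python
from h import *
s=load('w4');u,v,P=cloud(s)
m=(u>180)&(u<470)&(v<150)
hst,e=np.histogram(P[m,2],np.arange(0,.2,.005));print([(round(x,3),int(c)) for x,c in zip(e,hst) if c>50])
th=np.radians(1.3);O=np.array([.5875,-.3712]);sx=np.array([np.sin(th),-np.cos(th)]);sy=np.array([np.cos(th),np.sin(th)])
q=P[:,:2]-O;X=q@sx;Y=q@sy
for lo,hi in((.036,.046),(.085,.105),(.105,.12)):
    k=m&(P[:,2]>lo)&(P[:,2]<hi)
    if k.sum()>50: print(lo,k.sum(),'st x',np.percentile(X[k],[1,50,99]),'y',np.percentile(Y[k],[1,50,99]),cv2.minAreaRect(np.float32(P[k,:2])))
t=load('t3');u,v,P=cloud(t);q=P[:,:2]-O;X=q@sx;Y=q@sy
k=(X>-.14)&(X<-.085)&(Y>-.1)&(Y<-.04)&(P[:,2]>.085)&(P[:,2]<.11);print('top',k.sum(),np.percentile(X[k],[2,50,98]),np.percentile(Y[k],[2,50,98]))
```

```text
[(np.float64(0.0), 635), (np.float64(0.005), 10667), (np.float64(0.01), 582), (np.float64(0.015), 265), (np.float64(0.02), 221), (np.float64(0.025), 344), (np.float64(0.03), 1411), (np.float64(0.035), 98), (np.float64(0.04), 444), (np.float64(0.045), 433), (np.float64(0.05), 409), (np.float64(0.055), 384), (np.float64(0.06), 348), (np.float64(0.065), 299), (np.float64(0.07), 301), (np.float64(0.075), 314), (np.float64(0.08), 351), (np.float64(0.085), 353), (np.float64(0.09), 430), (np.float64(0.095), 11842), (np.float64(0.1), 509)]
0.036 632 st x [-0.11386533 -0.08472807 -0.08406937] y [-0.08724847 -0.07233349 -0.05080306] ((0.5162104368209839, -0.27367734909057617), (0.03669651597738266, 0.030683057382702827), 1.4280266761779785)
0.085 13134 st x [-0.12830979 -0.12068211 -0.09287421] y [-0.09541117 -0.08005526 -0.04600246] ((0.5144852995872498, -0.2637035846710205), (0.050541963428258896, 0.038521550595760345), 1.0992164611816406)
top 211 [-0.12933327 -0.11038664 -0.08565508] [-0.09445314 -0.07144037 -0.04446447]
```

Request:
carry_out(
  commands=[
    [0.001,0,0.001,0,0,0],
    [0.0015,0,0.003,0,0,0],
    [0.0015,0,0.005,0,0,0],
    [0.0015,0,0.006,0,0,0],
    [0.0015,0,0.006,0,0,0],
  ],
)

```text
time: 8.95
tool_pos: [0.4773, -0.1806, 0.0254]
ee_rot: [3.142, -0.0, -1.156]
wrist_force: [-0.1, 0.3, -0.7]
width: 0.0117
finger_force: 30.0
```

Request:
carry_out(
  commands=[
    [0,0,0,0,0,0],
    [0,0,0,0,0,0],
    [0,0,0,0,0,0],
    [0,0,0,0,0,0],
    [0,0,0,0,0,0],
  ],
  jaw=0.45,
)

```text
time: 9.45
tool_pos: [0.4774, -0.1806, 0.0255]
ee_rot: [-3.142, -0.0, -1.156]
wrist_force: [-0.9, -0.0, 0.2]
width: 0.0422
finger_force: 0.0
```

Run:
```python
from h import *
o=get_obs();print(o['time'],o['tool_pos'],o['ee_rot'],o['wrist_force'],o['width'])
O=np.array([.5875,-.3727]);th=np.radians(1.3);sx=np.array([np.sin(th),-np.cos(th)]);sy=np.array([np.cos(th),np.sin(th)])
W=lambda x,y:O+x*sx+y*sy
print('outlet',W(-.104,-.0685),'pad',W(-.07-.06*np.cos(.42),-.06*np.sin(.42)),'grip',W(-.125,.018),'hinge',W(-.07,0))
# outer faces at station x=-.125: lever -y face, grip +y face .026
print('target',W(-.125,0))
```

```text
9.45 [ 0.47739292 -0.18056274  0.02552019] [-3.14153344e+00 -1.75096147e-04 -1.15569864e+00] [-0.94267131 -0.0472871   0.24059483] 0.042185758070320975
outlet [ 0.51665815 -0.27028085] pad [ 0.56020962 -0.24850184] grip [ 0.60265945 -0.2473238 ] hinge [ 0.58591189 -0.30271802]
target [ 0.58466408 -0.24773217]
```

Request:
carry_out(
  commands=[
    [0,0,-0.01,0,0,0],
    [0,0,-0.05,0,0,0],
    [0,0,-0.1,0,0,0],
    [0,0,-0.15,0,0,0],
    [0,0,-0.2,0,0,0],
  ],
  jaw=1.0,
)

```text
time: 9.95
tool_pos: [0.477, -0.1804, 0.2284]
ee_rot: [-3.141, -0.001, -1.156]
wrist_force: [0.9, -0.1, 0.8]
width: 0.0787
finger_force: 0.0
```

Request:
carry_out(
  commands=[
    [0,0,0,0,0,-0.13],
    [0,0,0,0,0,-0.27],
    [0,0,0,0,0,-0.41],
    [0,0,0,0,0,-0.55],
    [0,0,0,0,0,-0.69],
  ],
)

```text
time: 10.45
tool_pos: [0.4774, -0.1805, 0.2265]
ee_rot: [3.142, -0.001, -0.46]
wrist_force: [0.2, -0.1, -0.0]
width: 0.0941
finger_force: 0.0
```

Request:
carry_out(
  commands=[
    [0,0,0,0,0,-0.13],
    [0,0,0,0,0,-0.27],
    [0,0,0,0,0,-0.41],
    [0,0,0,0,0,-0.55],
    [0,0,0,0,0,-0.69],
  ],
)

```text
time: 10.95
tool_pos: [0.4774, -0.1805, 0.2264]
ee_rot: [3.141, -0.001, 0.23]
wrist_force: [0.5, 0.3, 0.5]
width: 0.0937
finger_force: 0.0
```

Request:
carry_out(
  commands=[
    [0,0,0,0,0,-0.13],
    [0,0,0,0,0,-0.27],
    [0,0,0,0,0,-0.41],
    [0,0,0,0,0,-0.55],
    [0,0,0,0,0,-0.69],
  ],
)

```text
time: 11.45
tool_pos: [0.4773, -0.1805, 0.2264]
ee_rot: [3.141, -0.0, 0.92]
wrist_force: [0.0, 0.4, -0.0]
width: 0.0942
finger_force: 0.0
```

Request:
carry_out(
  commands=[
    [0,0,0,0,0,-0.13],
    [0,0,0,0,0,-0.27],
    [0,0,0,0,0,-0.41],
    [0,0,0,0,0,-0.55],
    [0,0,0,0,0,-0.678],
  ],
)

```text
time: 11.95
tool_pos: [0.4773, -0.1805, 0.2264]
ee_rot: [3.141, 0.001, 1.598]
wrist_force: [-0.5, 0.7, 0.4]
width: 0.094
finger_force: 0.0
```

Run:
```python
from h import *
o=get_obs();p=o['tool_pos'];y=np.degrees(o['ee_rot'][2]);print(o['time'],p,y,o['joint_positions'])
plan((*p,y),[(.5907,-.2476,.226,91.3),(.5907,-.2476,.12,91.3)])
t=take('top','t5');s=take('wrist','w5')
```

```text
11.95 [ 0.47732785 -0.18054514  0.22640027] 91.54356669775328 [-4.72670850e-01 -5.40685512e-03  1.42557143e+00 -1.10343591e-04
  1.72039173e+00 -4.99627927e-01]
[-0.0701  0.1115  0.0004  0.      0.      0.0043] -> [ 0.5907 -0.2476  0.226  91.3   ]
[ 0.     0.     0.106  0.     0.    -0.   ] -> [ 0.5907 -0.2476  0.12   91.3   ]
```

Request:
carry_out(
  commands=[
    [-0.015,0.025,0,0,0,0.002],
    [-0.035,0.055,0,0,0,0.004],
    [-0.055,0.085,0,0,0,0.004],
    [-0.066,0.105,0,0,0,0.004],
    [-0.07,0.1115,0,0,0,0.004],
  ],
)

```text
time: 12.55
tool_pos: [0.5915, -0.249, 0.2246]
ee_rot: [-3.141, -0.0, 1.585]
wrist_force: [-0.4, 0.7, -0.8]
width: 0.094
finger_force: 0.0
```

Request:
carry_out(
  commands=[
    [0,0,0.005,0,0,0],
    [0,0,0.015,0,0,0],
    [0,0,0.025,0,0,0],
    [0,0,0.035,0,0,0],
    [0,0,0.035,0,0,0],
  ],
)

```text
time: 13.05
tool_pos: [0.5888, -0.2472, 0.188]
ee_rot: [-3.138, -0.002, 1.588]
wrist_force: [0.1, 0.4, -1.0]
width: 0.0936
finger_force: 0.0
```

Run:
```python
from h import *
o=get_obs();p=o['tool_pos'];y=np.degrees(o['ee_rot'][2]);print(o['time'],p,y)
s=take('wrist','w6');t=take('top','t6')
O=np.array([.5875,-.3727]);th=np.radians(1.3);sx=np.array([np.sin(th),-np.cos(th)]);sy=np.array([np.cos(th),np.sin(th)])
u,v,P=cloud(s);q=P[:,:2]-O;X=q@sx;Y=q@sy
for lo in(-.16,-.15,-.14,-.13,-.12,-.11):
    k=(X>lo)&(X<lo+.01)&(P[:,2]>.142)&(P[:,2]<.157)&(Y>-.06)&(Y<.04)
    for a,b in((-.06,.003),(.003,.04)):
        j=k&(Y>a)&(Y<b)
        if j.sum()>10: print(lo,j.sum(),np.percentile(Y[j],[2,98]),np.median(P[j,2]))
cv2.imwrite('pics/c6.png',cv2.resize(s['img'],(560,420))[:,:,::-1])
```

```text
13.05 [ 0.58881744 -0.24720591  0.18795211] 90.9999373754448
-0.16 404 [-0.04362312 -0.03177106] 0.1483336397948662
-0.16 567 [0.00960656 0.02496687] 0.14843116426603806
-0.15 410 [-0.0401071 -0.027288 ] 0.1484665624410221
-0.15 553 [0.00961117 0.02512207] 0.14849245752398232
-0.14 389 [-0.03533708 -0.02287412] 0.14837586784403808
-0.14 539 [0.00961432 0.02533332] 0.1485701766843893
-0.13 387 [-0.03095375 -0.01832337] 0.14834434059873958
-0.13 508 [0.00962365 0.02482394] 0.148505721101685
-0.12 370 [-0.02651395 -0.0139887 ] 0.14836816586523843
-0.12 497 [0.00963158 0.02507043] 0.14853835681568206
-0.11 349 [-0.02201028 -0.00940788] 0.1484005297125259
-0.11 485 [0.00964301 0.02528114] 0.14849544228226744
```

View pics/c6.png

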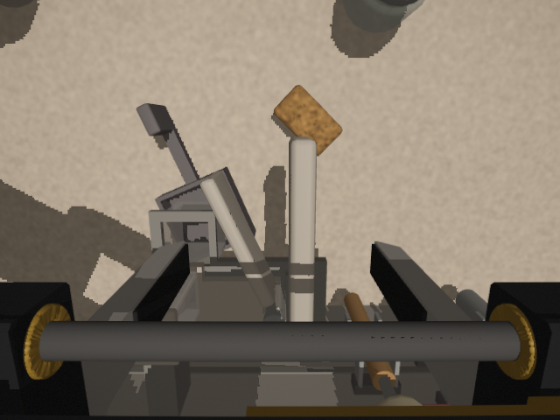

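The wrist view shows the lever at (240,230) and the grip at (302,230), both between the open fingers. Measured lever and grip faces match my frame to within 1 mm. I descend.

Request:
carry_out(
  commands=[
    [0,0.001,0.014,0,0,0],
    [0,0.001,0.03,0,0,0],
    [0,0.001,0.046,0,0,0],
    [0,0.001,0.06,0,0,0],
    [0,0.001,0.068,0,0,0],
  ],
)

```text
time: 13.65
tool_pos: [0.5907, -0.2478, 0.1204]
ee_rot: [-3.139, -0.001, 1.588]
wrist_force: [-0.5, 0.3, -1.0]
width: 0.0937
finger_force: 0.0
```

Request:
carry_out(
  commands=[
    [0,0,0,0,0,0],
    [0,0,0,0,0,0],
    [0,0,0,0,0,0],
    [0,0,0,0,0,0],
    [0,0,0,0,0,0],
  ],
)

```text
time: 14.15
tool_pos: [0.5917, -0.2483, 0.1233]
ee_rot: [3.14, 0.001, 1.588]
wrist_force: [-0.3, 0.6, -0.3]
width: 0.0941
finger_force: 0.0
```

Request:
carry_out(
  commands=[
    [0,0.001,0.002,0,0,0],
    [0,0.003,0.003,0,0,0],
    [0,0.003,0.003,0,0,0],
    [0,0.003,0.003,0,0,0],
    [0,0.003,0.003,0,0,0],
  ],
  jaw=0.2,
)

```text
time: 14.65
tool_pos: [0.5932, -0.2474, 0.1187]
ee_rot: [-3.138, -0.002, 1.588]
wrist_force: [-5.0, 2.1, -0.2]
width: 0.0575
finger_force: 2.0
```

Request:
carry_out(
  commands=[
    [0,0,0,0,0,0],
    [0,0,0,0,0,0],
    [0,0,0,0,0,0],
    [0,0,0,0,0,0],
    [0,0,0,0,0,0],
  ],
)

```text
time: 15.15
tool_pos: [0.5958, -0.2467, 0.1186]
ee_rot: [3.139, -0.002, 1.589]
wrist_force: [3.1, 2.9, -3.9]
width: 0.0298
finger_force: 30.0
```

Run:
```python
from h import *
o=get_obs();print(o['time'],o['tool_pos'],o['wrist_force'],o['width'],o['finger_force'])
s=take('wrist','w7');u,v,P=cloud(s)
O=np.array([.5875,-.3727]);th=np.radians(1.3);sx=np.array([np.sin(th),-np.cos(th)]);sy=np.array([np.cos(th),np.sin(th)])
q=P[:,:2]-O;X=q@sx;Y=q@sy
k=(X>-.165)&(X<-.14)&(P[:,2]>.142)&(P[:,2]<.157)&(Y>-.06)&(Y<.04)
print(np.histogram(Y[k],np.arange(-.05,.036,.005)))
```

```text
15.15 [ 0.59582772 -0.24671954  0.1185749 ] [ 3.11260605  2.94606078 -3.93685012] 0.02983537084987195 30.022780895233154
(array([  0,   0,   0,   0,   0,   0,   0,   0,   0, 793, 907, 168, 883,
       917, 848,  71,   0]), array([-5.00000000e-02, -4.50000000e-02, -4.00000000e-02, -3.50000000e-02,
       -3.00000000e-02, -2.50000000e-02, -2.00000000e-02, -1.50000000e-02,
       -1.00000000e-02, -5.00000000e-03, -2.77555756e-17,  5.00000000e-03,
        1.00000000e-02,  1.50000000e-02,  2.00000000e-02,  2.50000000e-02,
        3.00000000e-02,  3.50000000e-02]))
```

The trigger is fully squeezed: the lever is parallel to the grip and the opening is 30 mm. I hold briefly, then release smoothly.

Request:
carry_out(
  commands=[
    [0,0,0,0,0,0],
    [0,0,0,0,0,0],
    [0,0,0,0,0,0],
    [0,0,0,0,0,0],
    [0,0,0,0,0,0],
  ],
)

```text
time: 15.7
tool_pos: [0.5958, -0.2467, 0.1186]
ee_rot: [3.139, -0.002, 1.589]
wrist_force: [4.5, 4.3, -4.4]
width: 0.0298
finger_force: 30.0
```

Request:
carry_out(
  commands=[
    [0,0,0,0,0,0],
    [0,0,0,0,0,0],
    [0,-0.003,0,0,0,0],
    [0,-0.005,0,0,0,0],
    [0,-0.005,0,0,0,0],
  ],
  jaw=1.0,
)

```text
time: 16.2
tool_pos: [0.5896, -0.2496, 0.1205]
ee_rot: [3.139, 0.003, 1.587]
wrist_force: [-1.9, -1.2, -0.3]
width: 0.0667
finger_force: 1.0
```

Request:
carry_out(
  commands=[
    [0,0,0,0,0,0],
    [0,-0.001,0,0,0,0],
    [0,-0.002,0,0,0,0],
    [0,-0.002,0,0,0,0],
    [0,-0.002,0,0,0,0],
  ],
)

```text
time: 16.7
tool_pos: [0.5876, -0.2479, 0.1196]
ee_rot: [3.141, -0.0, 1.589]
wrist_force: [-0.5, -0.4, 0.4]
width: 0.0938
finger_force: 0.0
```

Run:
```python
from h import *
o=get_obs();print(o['time'],o['tool_pos'],o['wrist_force'],o['width'],o['finger_force'])
s=take('wrist','w8');u,v,P=cloud(s)
O=np.array([.5875,-.3727]);th=np.radians(1.3);sx=np.array([np.sin(th),-np.cos(th)]);sy=np.array([np.cos(th),np.sin(th)])
q=P[:,:2]-O;X=q@sx;Y=q@sy
k=(X>-.16)&(X<-.15)&(P[:,2]>.142)&(P[:,2]<.157)&(Y>-.06)&(Y<.005)
print(k.sum(),np.percentile(Y[k],[2,98]))
cv2.imwrite('pics/c8.png',cv2.resize(s['img'][:300,80:400],(640,600))[:,:,::-1])
```

```text
16.7 [ 0.58759754 -0.24785165  0.11960386] [-0.49568722 -0.37734102  0.44854262] 0.09381802395256435 0.0
861 [-0.04338275 -0.03163829]
```

View pics/c8.png

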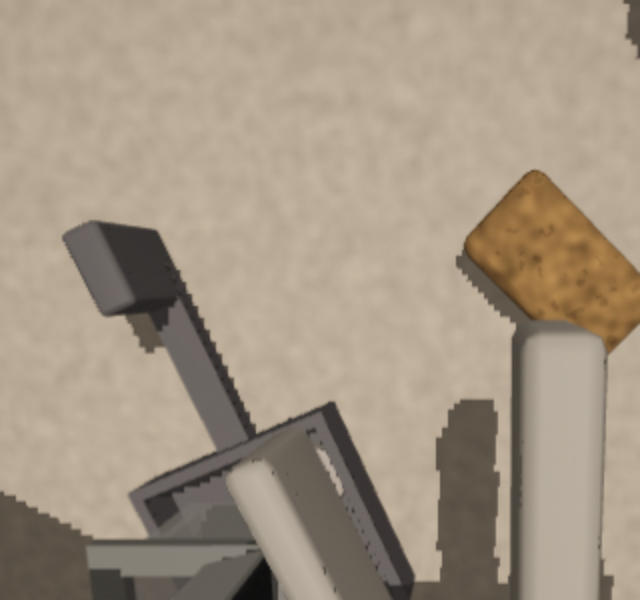

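The lever is back at rest and the scoop has not moved. I retreat upward and outward, then look for the tablet.

Request:
carry_out(
  commands=[
    [0,0,-0.02,0,0,0],
    [0,0,-0.05,0,0,0],
    [0,0,-0.08,0,0,0],
    [0,0,-0.12,0,0,0],
    [0,0,-0.16,0,0,0],
  ],
)

```text
time: 17.25
tool_pos: [0.5871, -0.2478, 0.2804]
ee_rot: [-3.141, -0.001, 1.588]
wrist_force: [0.7, -0.4, 0.5]
width: 0.0936
finger_force: 0.0
```

Request:
carry_out(
  commands=[
    [0,-0.02,0,0,0,0],
    [0,-0.04,0,0,0,0],
    [0,-0.06,0,0,0,0],
    [0,-0.07,0,0,0,0],
    [0,-0.07,0,0,0,0],
  ],
)

```text
time: 17.75
tool_pos: [0.5167, -0.2494, 0.2801]
ee_rot: [3.141, 0.001, 1.588]
wrist_force: [0.1, 0.1, 0.6]
width: 0.0942
finger_force: 0.0
```

Run:
```python
from h import *
o=get_obs();print(o['time'],o['tool_pos'],o['joint_positions'])
s=take('wrist','w9');t=take('top','t9');a=take('scene','s9')
print(proj(s,[[.5167,-.2703,.02],[.477,-.1806,.05]]),proj(t,[[.5167,-.2703,.02],[.477,-.1806,.05]]))
for n,(u0,u1,v0,v1) in dict(bottle=(298,330,320,355),jar=(303,335,188,226),cork=(345,372,217,246)).items():
    u,v,P=cloud(t);m=(u>u0)&(u<u1)&(v>v0)&(v<v1)&(P[:,2]>.008);print(n,np.median(P[m],0))
cv2.imwrite('pics/c9.png',np.hstack([cv2.resize(s['img'],(480,360)),cv2.resize(t['img'][210:300,360:440],(320,360))])[:,:,::-1])
```

```text
17.75 [ 0.51674791 -0.24943149  0.28014253] [-5.48537920e-01  1.38182066e-01  1.16812592e+00  4.81172842e-05
  1.83412352e+00 -5.65237196e-01]
[[319.52816337 226.21587823]
 [279.02741719 138.66239031]] [[398.39144333 267.54027634]
 [364.77937973 281.76869045]]
bottle [ 0.34330703 -0.05098942  0.11436501]
jar [ 0.66315849 -0.06353765  0.08111262]
cork [ 0.60958853 -0.17516965  0.01965226]
```

View pics/c9.png

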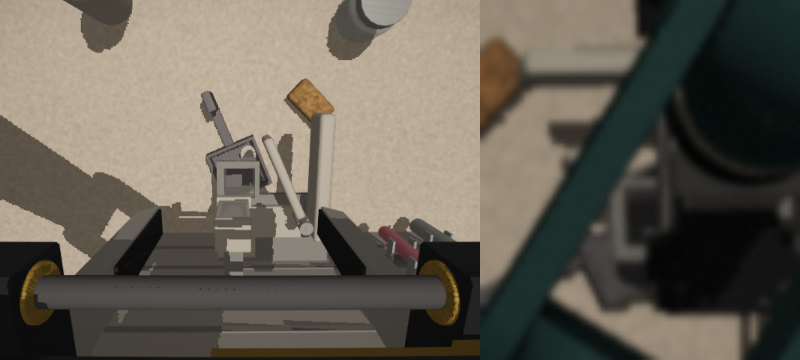

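The wrist view shows the chute over the pan at (238,170), with a white patch in the pan at (250,153). The top view is blocked by the arm. I check the patch numerically and in one last crop.

Run:
```python
from h import *
s=load('w9');u,v,P=cloud(s)
h=np.radians(-66.2);d=np.array([np.cos(h),np.sin(h)]);n=np.array([-d[1],d[0]])
q=P[:,:2]-[.5167,-.2703];A=q@d;L=q@n
c=s['img'][v,u].astype(int).min(1)
k=(abs(A)<.031)&(abs(L)<.031)&(P[:,2]<.022)
for nm,j in(('bright',k&(c>125)),('dim',k&(c<=125))):
    print(nm,j.sum(),np.percentile(P[j,2],[10,50,90]) if j.sum() else '',P[j].mean(0) if j.sum() else '', (u[j].min(),u[j].max(),v[j].min(),v[j].max()) if j.sum() else '')
r=(P[:,2]>.022)&(P[:,2]<.032)&(abs(A)<.045)&(abs(L)<.045)
print('rim',np.percentile(A[r],[1,99]),np.percentile(L[r],[1,99]))
t=(P[:,2]>.045)&(P[:,2]<.055)&(np.hypot(P[:,0]-.477,P[:,1]+.1806)<.03);print('tab',P[t].mean(0))
cv2.imwrite('pics/c10.png',cv2.resize(s['img'][165:290,265:375],None,fx=4.5,fy=4.5,interpolation=2)[:,:,::-1])
```

```text
bright 162 [0.01161634 0.01269806 0.01383536] [ 0.5270506  -0.24367968  0.01269372] (np.int64(321), np.int64(340), np.int64(194), np.int64(209))
dim 1639 [0.00188723 0.00305489 0.00518928] [ 0.51806135 -0.26958074  0.00386096] (np.int64(283), np.int64(357), np.int64(187), np.int64(247))
rim [-0.03703853  0.03473569] [-0.03606655  0.03557966]
tab [ 0.47583241 -0.17790295  0.04878859]
```

View pics/c10.png

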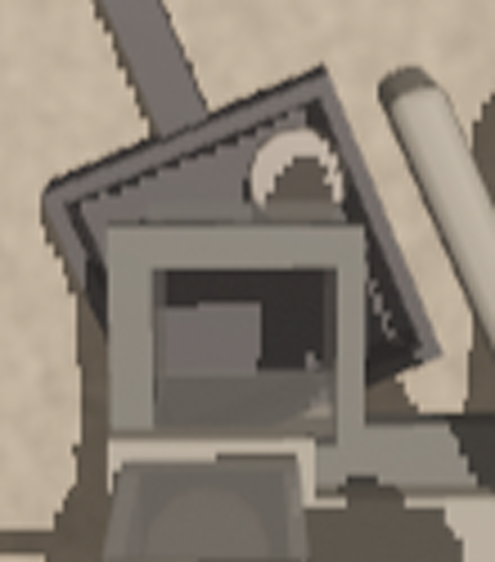

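The tablet lies flat in the pan, with a white disc at crop (297,170) and its top at about 13 mm. The rim is centred under the outlet to about 1 mm.

```bash
python3 -c "
from bench import *
print(close_job())"
```

```text
the job is handed in; nothing more can be done
None
```

The job is handed in: the grey scoop stands flat with its pan centred under the outlet to about 1 mm, one full squeeze dropped one tablet into it, the trigger has sprung back, and the bottle, jar and cork block measured unmoved to within about 2 mm.

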